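# Peel the top tray off the clinging stack and present it to the code reader

## Task

Peel the top tray off the stack of nested aluminium trays: raise the corner with the upright grip fin first while the opposite corner stays down under its keeper, then draw the tray out from under the keeper and lift it clear, leaving the rest of the stack standing where it is. Present the tray to the grey code reader: hold it level, centred over the reader's window and about 10 cm above the glass, and finish still holding it there, at rest in the gripper. Do not knock the other things about.

Things in the scene. Friction and masses are not known exactly. Their poses are not given: they have to be found in the camera images.
- top_tray: top tray of the stack: formed aluminium, 110 (x) x 90 (y) mm over its flat rim, 16 mm deep, 0.11 kg; origin under the middle of its floor, z up. Its upright-walled pocket sits 8 mm deep in the tray below, 1.5 mm play. At its -x +y corner an ear sticks out along the diagonal (direction (-0.774, 0.633) from the centre) and carries the grip fin
- fin (a point): middle of the grip fin: upright plate 8 mm thick, 26 mm long along the tray's diagonal, 28 mm high, standing on the ear; foot 14 mm below this point, top 14 mm above; 87 mm out from the tray's centre, 30 mm above its underside, 62 mm above the worktop at first. Pinch it from above across its 8 mm; the tray then turns with the gripper
- far_corner (a point): the top tray's rim corner diagonally across from the fin (at +x -y of the tray), upper face of the rim
- lower_stack: the rest of the stack: four nested aluminium trays that stay together as one piece of 0.8 kg, 110 x 90 mm, 40 mm high to its top rim, standing loose; origin under its middle; axes as the seated top tray's, whose origin is then 32 mm above this one
- keeper (a point): inner end of the lip of the stack's steel keeper, at the corner diagonally across from the fin: the lip reaches 11 mm over the top tray's rim corner, 3 mm above it, so the tray cannot go straight up. Lift the fin corner until the tray leans 10 to 14 degrees about this corner, draw it 25 mm or more along its diagonal toward the fin, out from under the lip, then lift
- lugs (a point): midway between two sprung lugs on the stack that cling to the top tray's two long sides, 30 mm from the middle toward the fin end; they resist with about 2 to 4 N in all and let go once the tray is raised 5 mm there
- code_reader: the grey box-shaped code reader, 100 x 90 x 42 mm, fixed to the worktop, dark top with a glass window that looks straight up; origin under its middle. When it is on the right, a tall computer tower stands behind it (its front at about x = 0.58 m): present the tray with the ear on the robot's side
- window (a point): centre of the reader's glass window, on its upper face, 42 mm above the worktop
- beaker: bystander: clear beaker, 55 mm wide, 70 mm tall; origin under its middle
- timer: bystander: white lab timer, 72x62x20 mm; origin under its middle
- amber_bottle: bystander: amber reagent bottle with red cap, 56 mm wide, 105 mm tall; origin under its middle
- tape: bystander: roll of tape lying flat, 83 mm wide, 18 mm tall; origin under its middle
- cap: bystander: blue screw cap, 48 mm wide, 26 mm tall; origin under its middle
- vials: bystander: white empty vial rack, 51x68x22 mm; origin under its middle
Not all that is in view belongs to the job. What is shaped like the code_reader but pink is not meant.

How it is judged:
On the way, in this order (a step that is already met when the one before it is completed fails the run):
1. the fin corner of the top tray is raised (fin at least 12 mm up) while the opposite corner is still down in the stack under the keeper (raised less than 5 mm) (z of fin in the frame of lower_stack above 0.074 m and z of far_corner in the frame of lower_stack below 0.053 m and x of far_corner in the frame of lower_stack above 0.044 m and height (world z) of lower_stack below 0.006 m and angle between lower_stack's own z axis and vertical below 0.06 rad and distance of lower_stack from where it was at the start of the episode below 0.04 m), for 0.1 s.
2. the top tray is clear above the stack, which stands where it was (height (world z) of top_tray above 0.07 m and height (world z) of far_corner above 0.065 m and contact force between top_tray and lower_stack below 0.05 N and height (world z) of lower_stack below 0.006 m and angle between lower_stack's own z axis and vertical below 0.06 rad and distance of lower_stack from where it was at the start of the episode below 0.04 m), for 0.2 s.
At the end, for the whole second after the job is handed in: the top tray is in the gripper, its floor 60 to 140 mm above the reader's glass, its middle within 30 mm of the window's centre, leaning less than 8 degrees, at rest, touching neither reader nor stack; the rest of the stack stands upright within 40 mm of where it was and every bystander within 30 mm (horizontal distance between window and top_tray below 0.03 m and z of top_tray in the frame of window between 0.06 and 0.14 m and angle between top_tray's own z axis and vertical below 0.14 rad and contact force between the fingers and top_tray above 2 N and contact force between top_tray and code_reader below 0.05 N and contact force between top_tray and lower_stack below 0.05 N and linear speed of top_tray below 0.02 m/s and height (world z) of lower_stack below 0.006 m and angle between lower_stack's own z axis and vertical below 0.06 rad and distance of lower_stack from where it was at the start of the episode below 0.04 m and distance of each of beaker, timer, amber_bottle, tape, cap, vials from where it was at the start of the episode below 0.03 m); the arm keeps its last pose, push and grip.
It fails at once if the rest of the stack is lifted or tipped (height (world z) of lower_stack above 0.02 m or angle between lower_stack's own z axis and vertical above 0.2 rad).
It fails at once if a bystander is knocked away (distance of any of beaker, timer, amber_bottle, tape, cap, vials from where it was at the start of the episode above 0.04 m).
It also fails if it takes over 45 s, if anything falls off the work surface, if the arm or the gripper's body presses on something with over 40 N, if the wrist force passes 120 N, or if a joint passes its speed limit or range.

## Robot

A 6-joint arm with a two-finger parallel gripper is mounted at the origin on a cart in front of the work surface, level with it; the furniture and walls round the work are solid. World frame = base frame: x ahead of the robot, y to its left, z up, the work surface at z = 0. Lengths are in m, angles in rad, forces in N, time in s.
With the tool pointing down it reaches from about 0.375 to 0.925 m from the base axis. Payload 5.7 kg.
Tool frame: the origin (TCP) lies on the centre line of the jaws, within the pads' length; the fingertips stand 14 mm ahead of it and the grasp point (between the pads) lies 5 mm behind it (r.tip_extent is the z of the fingertips in the tool frame, in m); z points along the fingers, y is the line along which they close (so a half turn about z gives the same grasp; the last joint's range is limited). The gripper opens to 88 mm and grips with 3 to 60 N. Pads are 20 mm wide; open, the fingers measure 115 mm over their backs; the gripper's body (75 mm by 178 mm) begins 61 mm behind the grasp point.
Start: joints at [1.132, 0.359, 1.51, -0, 1.272, -0.115], TCP at [0.191, 0.569, 0.205] pointing down, gripper open.
Joint ranges: [-2.97, 2.97], [-1.01, 2.36], [0.21, 2.38], [-0.96, 4.11], [0.2, 2.71], [-2.98, 2.98]. Speed limits (rad/s): [2.39, 2.39, 3.14, 3.14, 3.14, 3.14].

## Interface

Orientations are given as a unit quaternion [w, x, y, z].
In Python, from workcell import r, cams, spot_in, mark_of gives the robot as it stands.
- The arm moves only by the shell command python3 -m pendant 'ROWS' [OPENING] [FORCE]. ROWS is JSON, a list of rows, each a list of 2 entries, a list of its own where there are three numbers: the shift along the tool's x, y, z as a fraction of full scale, then the turn about the tool's z as a fraction of full scale. In form: [[[dx, dy, dz], turn], ...]. A call has 1 to 20 rows; each row shifts and turns the commanded pose from where the row before left it, along the tool's axes as they then stand; what a row does not reach is not made up. Full scale, the value 1, is 0.04 m for a shift and 5 degrees for a turn. A row lasts 1/8 s, in which the tool goes at most 62.5 mm and 10.7 degrees, less where a joint would pass 70% of its speed; a pose out of reach is approached as far as the arm can. A call with a number of a shift or a turn outside -1 to 1 is refused whole. A call with a gripper value outside its range is refused whole. OPENING is the closure, from -1 (fully open) to 1 (shut), set as the call begins (- or left out, the last holds). The fingers move at their own pace and stop on an object; FORCE is the grip in N (left out, the last holds). Time passes only in rows, so rows that do not move let the fingers close. It gives the time, the measured TCP pose, the force, the opening and the grip force at its end, in the units of the state.
- r.sense(): the state, without advancing time (a new reading comes with each control period).
- cams.get_image(name): name is "side" or "top" or "wrist"; returns the picture (420x560x3 uint8, red, green, blue); there is no depth.
- cams.camera_model(name): a dict with "fx", "fy", "cx", "cy" (pixels), "k1" (the pictures are not rectified: a ray, as slopes to the right and down, at radius r is drawn at 1 + k1 r^2 times it, then the intrinsics apply), "world_from_camera" (4x4, takes a point from camera to world coordinates); the wrist camera has in their place "mount" (4x4, takes a point from camera to tool coordinates, whose origin is the TCP and whose axes are the flange's). Camera axes: x right, y up, looking along -z (the intrinsics and any distortion apply to the point x, -y, -z); pixel columns grow to the right and rows downward; lengths in m; the calibration is good to about 2 mm. A picture is of the moment at which its call begins: read the wrist's pose just before it. camera_model takes no time and is no camera call.
- r.finish_job(): hands the job in; it is judged then, once.
Trained networks look in the newest picture that a camera, given by its name, has taken for a name from the list of things; names that differ only in an ending like _2 or _b are one class to them, and where a whole thing is asked for, a point or a joint stands for the part that bears it (a point fixed in the world has none). Each returns a list of dicts, best first, with "conf" (0 to 1); they miss things now and then, are a little off and sometimes report something else, mostly with a low value. They report only what shows in the picture. A call takes as long as a camera call. They do not tell look-alikes from the thing itself.
- spot_in(camera, thing): "position" ([row, column] in pixels, amid what is visible of it).
- mark_of(camera, thing): "position" ([row, column] in pixels: a listed point, or the origin of a listed thing).
The state is a dict: "clock": time; "qpos": joint angles; "dq": joint speeds; "effort": joint torques, N m; "eef_pos": TCP position; "ee_rot": TCP orientation; "contact_force": force on the tool from outside, world axes, zero at the start; "wrist_torque": the same for the moment, N m; "width": opening from 0.0 (shut) to 1.0 (fully open); "grasp_force": force on a finger pad.
Only numpy, scipy, OpenCV 4.12 (cv2) and the standard library are available. Lean on these libraries where they do the work, as an engineer would, in place of code of your own. Each camera call takes 0.05 s, during which the arm holds its last target. There are 200 camera calls.

## Working session

There is one attempt and no reset: what is moved stays moved. The work goes in short steps, Python scripts to look and compute and a shell command to move; the robot and the scene stay as the last step left them, time stands still between calls to the robot, and variables do not carry over. Pictures are saved under pics/ and viewed, at most 12 in all, crops included, and the job is handed in when it is done.

```bash
mkdir -p pics
cat > h.py <<'E'
import numpy as np, cv2
from workcell import r,cams,spot_in,mark_of
from scipy.spatial.transform import Rotation as R
def pose():
    s=r.sense();q=s["ee_rot"];T=np.eye(4);T[:3,:3]=R.from_quat([q[1],q[2],q[3],q[0]]).as_matrix();T[:3,3]=s["eef_pos"];return T
def ray(cam,px,T=None):
    m=cams.camera_model(cam)
    W=np.array(m["world_from_camera"]) if "world_from_camera" in m else (pose() if T is None else T)@np.array(m["mount"])
    K=np.array([[m["fx"],0,m["cx"]],[0,m["fy"],m["cy"]],[0,0,1.]])
    d=np.array([(px[1]-m["cx"])/m["fx"],(px[0]-m["cy"])/m["fy"]]);u=d.copy()
    for _ in range(20):u=d/(1+m["k1"]*(u@u))
    v=W[:3,:3]@np.array([u[0],-u[1],-1]);return W[:3,3],v
def atz(cam,px,z,T=None):
    o,v=ray(cam,px,T);return o+v*(z-o[2])/v[2]
def proj(cam,p,T=None):
    m=cams.camera_model(cam)
    W=np.array(m["world_from_camera"]) if "world_from_camera" in m else (pose() if T is None else T)@np.array(m["mount"])
    c=np.linalg.inv(W)@np.append(p,1);u=np.array([c[0],-c[1]])/-c[2];u=u*(1+m["k1"]*(u@u))
    return np.array([m["fy"]*u[1]+m["cy"],m["fx"]*u[0]+m["cx"]])
def tri(a,b):
    (o1,v1),(o2,v2)=a,b;v1=v1/np.linalg.norm(v1);v2=v2/np.linalg.norm(v2)
    t=np.linalg.lstsq(np.stack([v1,-v2],1),o2-o1,rcond=None)[0];p,q=o1+t[0]*v1,o2+t[1]*v2
    return (p+q)/2,np.linalg.norm(p-q)
def save(cam,n):
    im=cams.get_image(cam);cv2.imwrite(f"pics/{n}.png",im[:,:,::-1]);return im
E
cat > a.py <<'E'
from h import *
np.set_printoptions(precision=4,suppress=True)
a=save("top","top0");b=save("side","side0")
cv2.imwrite("pics/both.png",cv2.resize(np.vstack([a,b])[:,:,::-1],(560*600//840*1,600)))
Z=dict(top_tray=.032,fin=.062,far_corner=.048,lower_stack=0,keeper=.051,lugs=.04,code_reader=0,window=.042,beaker=0,timer=0,amber_bottle=0,tape=0,cap=0,vials=0)
for n,z in Z.items():
    L={c:mark_of(c,n)[:3] for c in("top","side")}
    for c in L:
        for d in L[c]: print(n,c,round(d["conf"],2),np.round(d["position"]),atz(c,d["position"],z)[:2])
    if L["top"] and L["side"]: print("   tri",*tri(ray("top",L["top"][0]["position"]),ray("side",L["side"][0]["position"])))
E
python3 a.py
```

```text
top_tray top 0.71 [228. 181.] [0.4872 0.3615]
top_tray top 0.35 [156. 304.] [0.7038 0.0122]
top_tray side 0.72 [294. 277.] [0.4768 0.371 ]
   tri [0.4837 0.3637 0.0193] 0.00904989858630191
fin side 0.93 [307. 302.] [0.3936 0.4098]
fin side 0.61 [290. 288.] [0.4475 0.3679]
fin side 0.21 [210. 341.] [0.3675 0.0165]
far_corner top 0.94 [208. 188.] [0.5447 0.3412]
far_corner side 0.61 [274. 256.] [0.5568 0.334 ]
far_corner side 0.47 [210. 343.] [0.3642 0.0028]
   tri [0.5488 0.3401 0.058 ] 0.010853290628655423
lower_stack top 0.61 [232. 184.] [0.4808 0.3607]
lower_stack side 0.78 [295. 275.] [0.4882 0.3574]
   tri [0.4838 0.3601 0.0051] 0.006821074977925088
keeper top 0.72 [211. 188.] [0.5352 0.3391]
keeper top 0.41 [153. 303.] [0.7067 0.0182]
keeper side 0.78 [278. 262.] [0.5337 0.3455]
   tri [0.5358 0.3407 0.0433] 0.000647414695311855
lugs top 0.69 [237. 183.] [0.4628 0.3525]
lugs side 0.8 [286. 288.] [0.452  0.3413]
   tri [0.4561 0.349  0.0518] 0.012059712223361219
code_reader top 0.94 [177. 411.] [ 0.6508 -0.3046]
code_reader top 0.74 [246. 370.] [ 0.4469 -0.1827]
code_reader top 0
[... 929 characters left out ...]

amber_bottle side 0.87 [199. 244.] [0.711  0.0163]
   tri [ 0.7142  0.0083 -0.0093] 0.00045902138928215967
tape top 0.81 [256. 210.] [0.4114 0.283 ]
tape side 0.92 [281. 311.] [0.3992 0.2778]
tape side 0.73 [296. 276.] [0.4856 0.3616]
tape side 0.66 [326. 221.] [0.6036 0.5042]
   tri [0.405  0.2814 0.0047] 0.012672675536796909
cap top 0.61 [267. 326.] [ 0.3835 -0.0536]
cap side 0.69 [209. 343.] [ 0.3699 -0.0452]
   tri [ 0.3773 -0.0553 -0.0119] 0.012524954506922707
vials top 0.8 [220. 435.] [ 0.5261 -0.3727]
vials top 0.33 [180. 195.] [0.6332 0.333 ]
vials top 0.19 [231. 182.] [0.4828 0.3658]
vials side 0.67 [141. 321.] [ 0.5302 -0.3736]
   tri [ 0.5279 -0.3721  0.0014] 0.003951108268494557
```

View pics/top0.png

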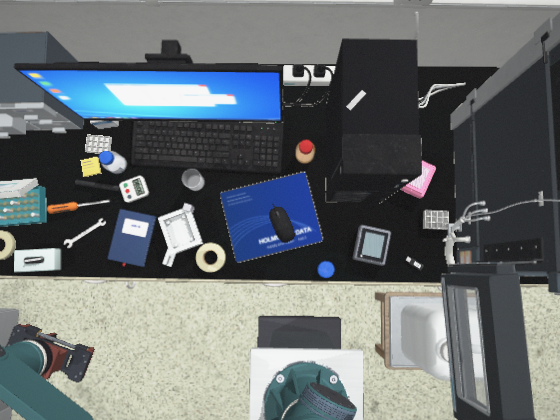

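View pics/side0.png

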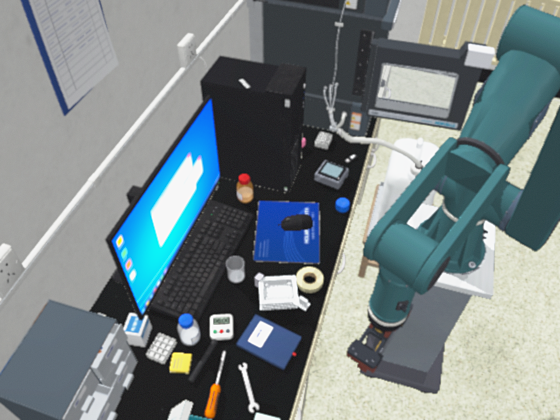

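The top view shows the stack at about (230,181), with the ear at lower left (~(260,168)) and the keeper at (208,190). The grey reader is at (246,371), and the pink decoy is at the tower's right. The side view agrees. Next I'll move above the fin for a wrist view.

Run:
```python
from h import *
np.set_printoptions(precision=4,suppress=True)
T=pose();print(T, r.tip_extent);m=cams.camera_model("wrist");print(np.array(m["mount"]),m["fx"])
c=mark_of("top","fin");print(c[:3])
t=np.array([.405,.40,.19]);print(T[:3,:3].T@(t-T[:3,3])/.04)
```

```text
[[-0.948   0.3182 -0.      0.1909]
 [ 0.3182  0.948  -0.0001  0.5688]
 [-0.     -0.0001 -1.      0.2049]
 [ 0.      0.      0.      1.    ]] 0.014
[[-0.001   0.9593  0.2825  0.0796]
 [ 1.      0.0012 -0.0004  0.0005]
 [-0.0007  0.2825 -0.9593 -0.1799]
 [ 0.      0.      0.      1.    ]] 370.4028698681428
[]
[-6.4166 -2.2967  0.3737]
```

```bash
python3 -m pendant '[[[-0.92,-0.33,0],0],[[-0.92,-0.33,0],0],[[-0.92,-0.33,0],0],[[-0.92,-0.33,0],0],[[-0.92,-0.33,0],0],[[-0.92,-0.33,0],0],[[-0.92,-0.33,0],0],[[0,0,0],0],[[0,0,0],0],[[0,0,0],0]]' -1
cat > w.py <<'E'
from h import *
import sys
np.set_printoptions(precision=4,suppress=True)
T=pose();save("wrist",sys.argv[1]);print(T[:3,3],T[:3,0])
for n,z in dict(fin=.062,far_corner=.048,keeper=.051,lugs=.04,top_tray=.032,lower_stack=0).items():
    for d in mark_of("wrist",n)[:2]: print(n,round(d["conf"],2),np.round(d["position"]),atz("wrist",d["position"],z,T)[:2])
E
python3 w.py w1
```

```text
clock: 2.8
eef_pos: [0.4048, 0.3998, 0.2049]
ee_rot: [-0.0, 0.161, 0.987, -0.0]
contact_force: [1.1, -0.9, 0.2]
width: 1.001
grasp_force: 0.0
[0.4048 0.3998 0.2049] [-0.9484  0.3171  0.0004]
fin 0.7 [184. 269.] [0.3932 0.3933]
far_corner 0.85 [332. 271.] [0.5476 0.3411]
keeper 0.84 [322. 273.] [0.5347 0.3479]
top_tray 0.62 [262. 276.] [0.4801 0.3701]
```

View pics/w1.png

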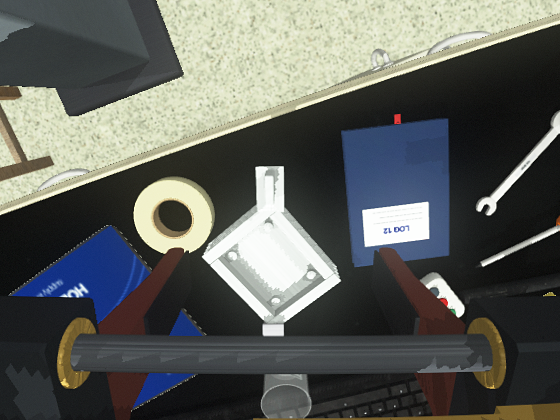

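The wrist view shows the fin and ear upright at about (184,269), the tray diagonal close to vertical in the image, and the keeper at (325,273). The tool x axis is nearly on the diagonal, so I'll go lower and check again.

```bash
python3 -m pendant '[[[0.12,-0.12,1],0],[[0.12,-0.12,1],0],[[0,0,0],0],[[0,0,0],0],[[0,0,0],0]]' 0 10
python3 w.py w2; python3 -c "
import cv2;i=cv2.imread('pics/w2.png')[60:360,130:430];cv2.imwrite('pics/w2c.png',cv2.resize(i,(600,600)))"
```

```text
clock: 3.78
eef_pos: [0.3951, 0.3943, 0.1268]
ee_rot: [0.001, 0.161, 0.987, 0.001]
contact_force: [0.5, -0.1, 0.1]
width: 0.51
grasp_force: 0.0
[0.3951 0.3943 0.1268] [-0.948   0.3182 -0.002 ]
fin 0.73 [219. 278.] [0.3941 0.393 ]
far_corner 0.83 [392. 280.] [0.5485 0.3425]
keeper 0.79 [384. 282.] [0.5381 0.3482]
top_tray 0.97 [305. 283.] [0.476  0.3696]
```

View pics/w2c.png

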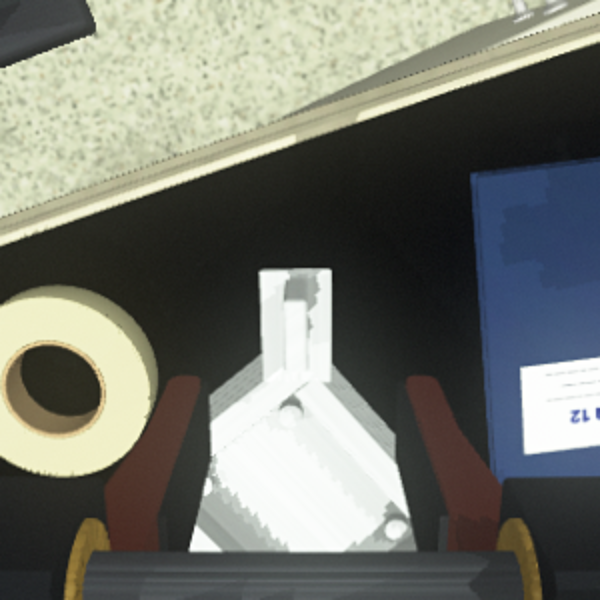

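The fin's top face is at about rows 210–245, cols 273–283, upright in the image, so the alignment is good.

Run:
```python
from h import *
np.set_printoptions(precision=4,suppress=True)
T=pose()
for px,z in [((210,278),.076),((245,278),.076),((227,278),.076),((219,278),.062)]:
    p=atz("wrist",px,z);print(p,(T[:3,:3].T@(p-T[:3,3]))*1000)
m=cams.camera_model("wrist");print(m["cx"],m["cy"])
```

```text
[0.3819 0.3958 0.076 ] [11.9821 -1.426  49.2477]
[0.4049 0.388  0.076 ] [-12.2474  -1.5103  49.2542]
[0.3929 0.392  0.076 ] [ 0.3893 -1.4661 49.2508]
[0.3919 0.3923 0.062 ] [ 1.3778 -1.5662 63.2505]
281.12582287291053 209.74324932927738
```

```bash
python3 -m pendant '[[[0.01,-0.04,0.5],0],[[0,0,0.5],0],[[0,0,0.4],0],[[0,0,0],0],[[0,0,0],0],[[0,0,0],0],[[0,0,0],0]]' 0 10
```

```text
clock: 5.0
eef_pos: [0.393, 0.392, 0.0695]
ee_rot: [0.0, 0.161, 0.987, 0.0]
contact_force: [-0.2, 0.6, 0.8]
width: 0.499
grasp_force: 0.0
```

```bash
python3 -m pendant '[[[0,0,0.1],0],[[0,0,0],0],[[0,0,0],0]]' 0 10; python3 -m pendant '[[[0,0,0],0],[[0,0,0],0],[[0,0,0],0],[[0,0,0],0],[[0,0,0],0],[[0,0,0],0]]' 1 12
```

```text
clock: 5.38
eef_pos: [0.3926, 0.3917, 0.0648]
ee_rot: [-0.0, 0.161, 0.987, -0.0]
contact_force: [0.6, 0.0, 0.8]
width: 0.502
grasp_force: 0.0
clock: 6.12
eef_pos: [0.3926, 0.3918, 0.0649]
ee_rot: [-0.0, 0.161, 0.987, -0.0]
contact_force: [-0.0, -0.5, 0.0]
width: 0.004
grasp_force: 0.0
```

```bash
python3 w.py w3; python3 -c "
from h import *
a=cams.get_image('side')[250:340,240:360];b=cv2.imread('pics/w3.png')[100:400,130:430]
cv2.imwrite('pics/w3c.png',np.hstack([cv2.resize(a[:,:,::-1],(400,300),interpolation=cv2.INTER_CUBIC),b]))
for z in (.1,.076,.065,.052): print(z,proj('wrist',np.append(pose()[:2,3],z)))
"
```

```text
[0.3926 0.3918 0.0649] [-0.948   0.3182  0.    ]
fin 0.91 [260. 283.] [0.3951 0.3928]
0.1 [290.9103436  279.93137343]
0.076 [267.28171391 280.04905102]
0.065 [258.29299119 280.09391696]
0.052 [248.83792127 280.14116927]
```

View pics/w3c.png

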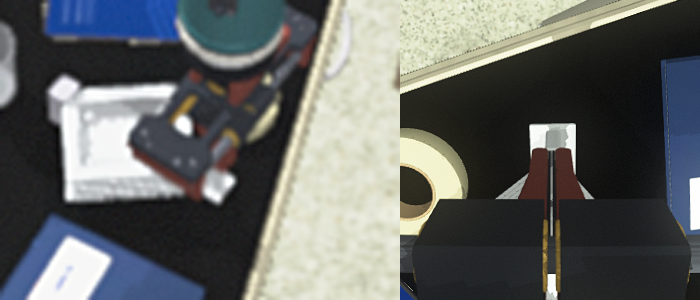

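```bash
python3 -m pendant '[[[0,0,0],0],[[0,0,0],0],[[0,0,0],0],[[0,0,0],0]]' 0 12; python3 w.py w4; python3 -c "
from h import *
b=cv2.imread('pics/w3.png')[200:300,230:330];c=cv2.imread('pics/w4.png')[200:300,215:345]
cv2.imwrite('pics/w4c.png',np.hstack([cv2.resize(b,(345,345),interpolation=cv2.INTER_CUBIC),cv2.resize(c,(449,345),interpolation=cv2.INTER_CUBIC)]))
"
```

```text
clock: 7.02
eef_pos: [0.3927, 0.3918, 0.065]
ee_rot: [-0.0, 0.161, 0.987, -0.0]
contact_force: [-0.8, 0.1, -0.0]
width: 0.42
grasp_force: 0.0
[0.3927 0.3918 0.065 ] [-0.948   0.3182  0.    ]
fin 0.9 [259. 284.] [0.395  0.3929]
lower_stack 0.48 [281. 140.] [0.4045 0.278 ]
```

View pics/w4c.png

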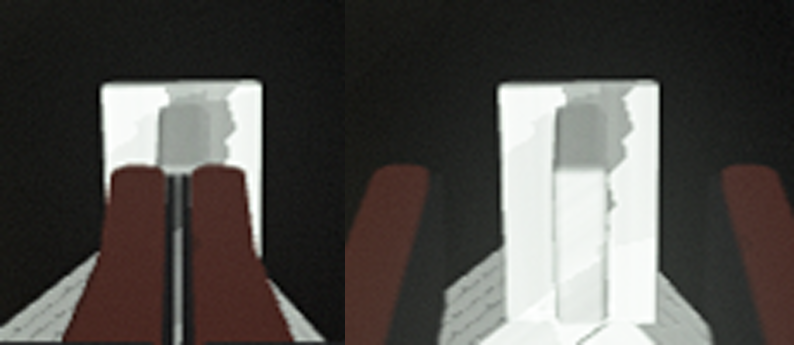

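Run:
```python
from h import *
np.set_printoptions(precision=4,suppress=True)
T4=pose();T1=T4.copy();T1[:3,3]=[.4048,.3998,.2049];T2=T4.copy();T2[:3,3]=[.3951,.3943,.1268]
print("outer top edge",*tri(ray("wrist",(210,278),T2),ray("wrist",(248.3,283.6),T4)))
print("foot outer edge",*tri(ray("wrist",(194,278),T2),ray("wrist",(223.5,283),T4)),"ear end")
for a,b in [(((184,269),T1),((259,284),T4)),(((219,278),T2),((259,284),T4)),(((184,269),T1),((219,278),T2))]:
    print("net",*tri(ray("wrist",*a),ray("wrist",*b)))
f=[d for d in mark_of("side","fin")[:2]];print(f)
for z in (.062,.04,.03,.02): print(atz("wrist",(248.3,283.6),z,T4), atz("wrist",(259,284),z,T4))
```

```text
outer top edge [0.3843 0.3964 0.074 ] 7.04861596872458e-05
foot outer edge [0.3799 0.3977 0.0488] 8.227741435464799e-05 ear end
net [0.3924 0.3937 0.0679] 0.0005478080319524463
net [0.3911 0.3942 0.071 ] 0.0003527676235336903
net [0.3931 0.3932 0.0642] 0.00023377750262470657
[{'position': [303.4, 303.5], 'conf': 0.65}]
[0.389 0.395 0.062] [0.3949 0.3932 0.062 ]
[0.3976 0.3922 0.04  ] [0.4043 0.3903 0.04  ]
[0.4015 0.391  0.03  ] [0.4085 0.3889 0.03  ]
[0.4055 0.3898 0.02  ] [0.4127 0.3876 0.02  ]
```

```bash
python3 -m pendant '[[[0,0.04,0.2],0],[[0,0,0.2],0],[[0,0,0],0],[[0,0,0],0],[[0,0,0],0]]' 0 10; python3 -m pendant '[[[0,0,0],0],[[0,0,0],0],[[0,0,0],0],[[0,0,0],0],[[0,0,0],0]]' 1 10
```

```text
clock: 8.05
eef_pos: [0.3933, 0.3934, 0.0491]
ee_rot: [0.0, 0.161, 0.987, 0.0]
contact_force: [-0.3, -0.1, -0.0]
width: 0.502
grasp_force: 0.0
clock: 8.68
eef_pos: [0.3933, 0.3934, 0.049]
ee_rot: [0.0, 0.161, 0.987, 0.0]
contact_force: [0.6, 0.5, -0.8]
width: 0.091
grasp_force: 10.0
```

```bash
python3 -m pendant '[[[-0.015,0,-0.1],0],[[-0.015,0,-0.1],0],[[-0.02,0,-0.1],0],[[-0.025,0,-0.1],0],[[0,0,0],0],[[0,0,0],0]]' 1 10
python3 - <<'E'
from h import *
print(mark_of("side","fin")[:2],mark_of("side","far_corner")[:2],mark_of("side","lower_stack")[:1])
E
```

```text
clock: 9.43
eef_pos: [0.3962, 0.3924, 0.065]
ee_rot: [0.0, 0.161, 0.987, 0.0]
contact_force: [0.5, 0.3, -0.4]
width: 0.092
grasp_force: 10.0
[{'position': [303.4, 303.5], 'conf': 0.65}] [{'position': [274.5, 257.2], 'conf': 0.87}, {'position': [278.4, 258.2], 'conf': 0.55}] [{'position': [296.2, 274.2], 'conf': 0.56}]
```

Run:
```python
from h import *
a=save("side","s5");w=save("wrist","w5")
for n in("fin","far_corner","lower_stack","top_tray"):
  for c in("side","wrist"): print(n,c,[(np.round(d["position"]),round(d["conf"],2)) for d in mark_of(c,n)[:2]])
cv2.imwrite("pics/v5.png",np.hstack([cv2.resize(a[250:340,230:340],(440,360),interpolation=2),cv2.resize(w[180:300,220:340],(360,360),interpolation=2)])[:,:,::-1])
```

```text
fin side [(array([300., 304.]), 0.79)]
fin wrist [(array([269., 279.]), 0.94)]
far_corner side [(array([276., 258.]), 0.86)]
far_corner wrist []
lower_stack side [(array([295., 276.]), 0.81)]
lower_stack wrist []
top_tray side [(array([291., 277.]), 0.61)]
top_tray wrist []
```

View pics/v5.png

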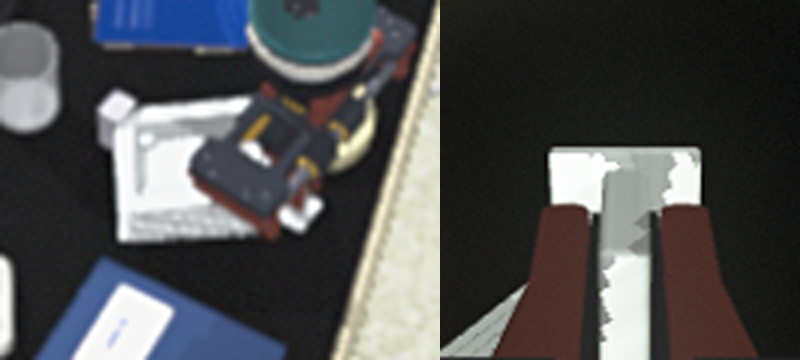

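The side crop shows the tray with its ear raised and the stack unmoved. The wrist crop shows the fin between the pads at (269,279). I'll continue the arc to about 12°.

```bash
python3 -m pendant '[[[-0.028,0,-0.1],0],[[-0.03,0,-0.1],0],[[-0.035,0,-0.1],0],[[-0.035,0,-0.11],0],[[0,0,0],0],[[0,0,0],0]]' 1 10
python3 - <<'E'
from h import *
a=save("side","s6");w=save("wrist","w6")
for n in("fin","far_corner","lower_stack","top_tray"):
  for c in("side","wrist"): print(n,c,[(np.round(d["position"]),round(d["conf"],2)) for d in mark_of(c,n)[:2]])
cv2.imwrite("pics/v6.png",np.hstack([cv2.resize(a[250:340,230:340],(440,360),interpolation=2),cv2.resize(w[180:300,220:340],(360,360),interpolation=2)])[:,:,::-1])
E
```

```text
clock: 10.82
eef_pos: [0.4008, 0.3907, 0.0813]
ee_rot: [-0.0, 0.161, 0.987, -0.0]
contact_force: [-0.7, -0.7, -0.7]
width: 0.089
grasp_force: 10.0
fin side [(array([294., 300.]), 0.78)]
fin wrist [(array([267., 280.]), 0.85)]
far_corner side [(array([277., 258.]), 0.83)]
far_corner wrist []
lower_stack side [(array([295., 277.]), 0.79), (array([327., 221.]), 0.25)]
lower_stack wrist []
top_tray side [(array([293., 274.]), 0.91)]
top_tray wrist [(array([343., 283.]), 0.64)]
```

View pics/v6.png

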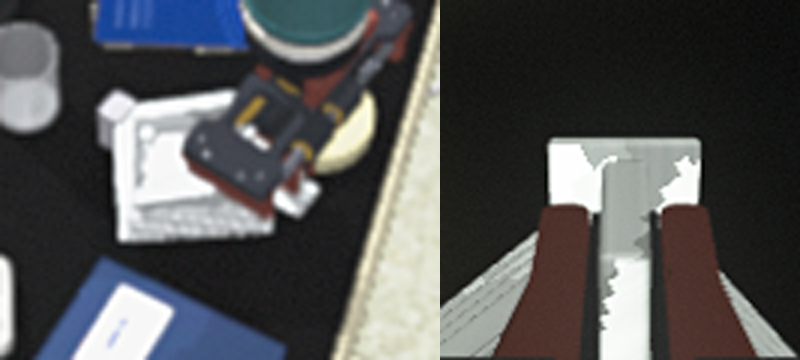

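The side crop shows the tray leaning, with the far corner still under the keeper and the stack unmoved. Now I'll draw it out along +x tool.

```bash
python3 -m pendant '[[[0.1,0,0],0],[[0.1,0,0],0],[[0.1,0,0],0],[[0.1,0,0],0],[[0.1,0,0],0],[[0.1,0,0],0],[[0.1,0,0],0],[[0.1,0,0],0],[[0,0,0],0]]' 1 10
python3 - <<'E'
from h import *
a=save("side","s7");w=save("wrist","w7")
for n in("fin","far_corner","lower_stack","top_tray"):
  for c in("side","wrist"): print(n,c,[(np.round(d["position"]),round(d["conf"],2)) for d in mark_of(c,n)[:2]])
cv2.imwrite("pics/v7.png",np.hstack([cv2.resize(a[250:340,230:340],(440,360),interpolation=2),cv2.resize(w[180:300,220:340],(360,360),interpolation=2)])[:,:,::-1])
E
```

```text
clock: 12.45
eef_pos: [0.3702, 0.4009, 0.0813]
ee_rot: [-0.0, 0.161, 0.987, -0.0]
contact_force: [-0.0, -0.9, -1.7]
width: 0.092
grasp_force: 10.0
fin side [(array([301., 314.]), 0.92)]
fin wrist [(array([267., 278.]), 0.76)]
far_corner side [(array([280., 266.]), 0.74)]
far_corner wrist []
lower_stack side []
lower_stack wrist []
top_tray side [(array([299., 284.]), 0.62)]
top_tray wrist [(array([343., 285.]), 0.88)]
```

View pics/v7.png

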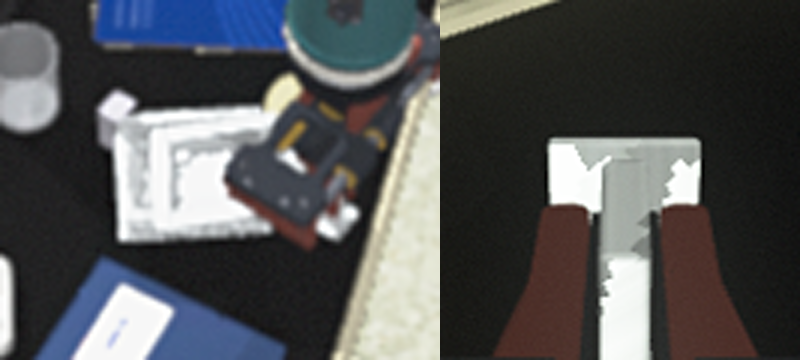

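The tray is drawn about 32 mm clear of the keeper (far corner at (280,266) in the side view), and the stack hasn't moved. I'll tighten the grip and lift.

```bash
python3 -m pendant '[[[0,0,0],0],[[0,0,0],0],[[0.05,0,-0.15],0],[[0.05,0,-0.2],0],[[0,0,-0.3],0],[[0,0,-0.4],0],[[0,0,-0.5],0],[[0,0,-0.5],0],[[0,0,-0.5],0],[[0,0,-0.4],0],[[0,0,0],0],[[0,0,0],0],[[0,0,0],0]]' 1 40
python3 - <<'E'
from h import *
np.set_printoptions(precision=4,suppress=True)
cams.get_image("side");w=cams.get_image("top");P={}
for n in("fin","far_corner","lower_stack","top_tray","keeper"):
  for c in("side","top"):
    L=mark_of(c,n)[:2];P[n,c]=L;print(n,c,[(np.round(d["position"]),round(d["conf"],2)) for d in L])
  if P[n,"side"] and P[n,"top"]: print("  ",*tri(*[ray(c,P[n,c][0]["position"]) for c in("side","top")]))
for px in [(172,323),(222,282),(172,220),(262,237),(190,222)]: print(px,atz("top",px,0))
E
```

```text
clock: 14.58
eef_pos: [0.3662, 0.4017, 0.1985]
ee_rot: [-0.001, 0.161, 0.987, -0.001]
contact_force: [-1.3, -0.9, -1.7]
width: 0.083
grasp_force: 40.0
fin side [(array([281., 317.]), 0.73)]
fin top [(array([270., 148.]), 0.91)]
   [0.3651 0.402  0.197 ] 0.007414432052901156
far_corner side [(array([259., 270.]), 0.93)]
far_corner top [(array([215., 175.]), 0.83)]
   [0.5085 0.3489 0.1616] 0.004039180576670568
lower_stack side [(array([297., 278.]), 0.74)]
lower_stack top [(array([230., 184.]), 0.62)]
   [ 0.481   0.3607 -0.0018] 0.006419559993691088
top_tray side [(array([278., 289.]), 0.8)]
top_tray top [(array([240., 165.]), 0.85), (array([218., 436.]), 0.26)]
   [0.4455 0.3784 0.1406] 0.005289667951738612
keeper side [(array([280., 260.]), 0.87)]
keeper top [(array([210., 189.]), 0.81), (array([231., 182.]), 0.68)]
   [0.5396 0.3412 0.0347] 0.0007608854742077897
(172, 323) [ 0.6628 -0.0444  0.    ]
(222, 282) [0.5127 0.0746 0.    ]
(172, 220) [0.6588 0.2604 0.    ]
(262, 237) [0.3947 0.203  0.    ]
(190, 222) [0.6049 0.2528 0.    ]
```

The tray is lifted clear (fin z ≈ 0.197, far corner ≈ 0.16) and the stack is where it was. It leans about 12° in the pads, so I'll level it by pressing it gently on the free left part of the mouse pad at a light grip.

```bash
python3 -m pendant '[[[-0.3,-0.3,0],0],[[-0.5,-0.49,0],0],[[-0.6,-0.58,0],0],[[-0.6,-0.58,0],0],[[-0.6,-0.58,0],0],[[-0.6,-0.57,0],0],[[-0.35,-0.3,0],0],[[0,0,0],0],[[0,0,0.3],0],[[0,0,0.6],0],[[0,0,0.6],0],[[0,0,0.6],0],[[0,0,0.6],0],[[0,0,0.4],0],[[0,0,0],0],[[0,0,0],0]]' 1 40
python3 - <<'E'
from h import *
np.set_printoptions(precision=4,suppress=True)
a=cams.get_image("side");t=cams.get_image("top");w=save("wrist","w8");P={}
for n in("fin","far_corner","lower_stack","top_tray","beaker","tape"):
  for c in("side","top"): P[n,c]=mark_of(c,n)[:2]
  if P[n,"side"] and P[n,"top"]: print(n,P[n,"side"][0],*tri(*[ray(c,P[n,c][0]["position"]) for c in("side","top")]))
cv2.imwrite("pics/v8.png",np.hstack([cv2.resize(a[210:330,200:340],(420,360),interpolation=2),cv2.resize(w[180:300,220:340],(360,360),interpolation=2)])[:,:,::-1])
E
```

```text
clock: 17.18
eef_pos: [0.4579, 0.2287, 0.0755]
ee_rot: [0.0, 0.161, 0.987, 0.0]
contact_force: [-0.1, 0.1, -1.9]
width: 0.09
grasp_force: 40.0
fin {'position': [249.5, 300.1], 'conf': 0.95} [0.4538 0.2279 0.0765] 0.00717771147013977
far_corner {'position': [232.2, 257.7], 'conf': 0.81} [0.601  0.1739 0.0382] 0.009261703671393381
top_tray {'position': [244.9, 279.1], 'conf': 0.73} [0.5313 0.2081 0.0461] 0.01657267570147102
beaker {'position': [274.6, 234.6], 'conf': 0.58} [0.6247 0.3322 0.009 ] 0.004328193672696736
tape {'position': [282.0, 312.9], 'conf': 0.82} [ 0.4004  0.2791 -0.0012] 0.017559372738036556
```

View pics/v8.png

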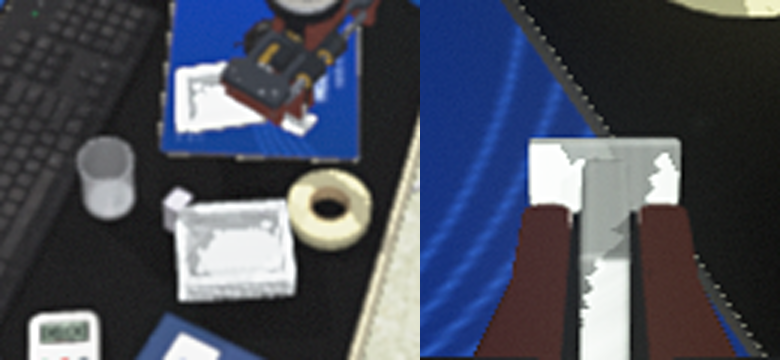

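The side crop shows the tray over the mouse pad's left part, clear of everything else. Now I'll press down with a light grip.

```bash
python3 -m pendant '[[[0,0,0.2],0],[[0,0,0.2],0],[[0,0,0.1],0],[[0,0,0.1],0],[[0.01,0,0.1],0],[[0.01,0,0.1],0],[[0.01,0,0.1],0],[[0.01,0,0.1],0],[[0.01,0,0.1],0],[[0,0,0],0],[[0,0,0],0]]' 1 8; python3 -m pendant '[[[0.01,0,0.08],0],[[0.01,0,0.05],0],[[0,0,0],0],[[0,0,0],0]]' 1 8;  python3 - <<'E'
from h import *
w=cams.get_image("wrist");save("wrist","w9");print(mark_of("wrist","fin")[:1])
def strip(n):
    g=cv2.imread(f"pics/{n}.png")[:,:,::-1].astype(int);return g[215:275,272:290].min(2).mean(1).round().astype(int)
for n in("w8","w9"): print(n,strip(n)[:24])
E
```

```text
clock: 19.3
eef_pos: [0.4563, 0.2287, 0.0314]
ee_rot: [0.0, 0.161, 0.987, -0.0]
contact_force: [-0.4, -0.5, -0.1]
width: 0.092
grasp_force: 8.0
clock: 19.8
eef_pos: [0.4554, 0.229, 0.0261]
ee_rot: [-0.0, 0.161, 0.987, -0.0]
contact_force: [-0.9, -0.7, -0.2]
width: 0.088
grasp_force: 8.0
[{'position': [271.3, 279.6], 'conf': 0.71}]
w8 [ 41  38  38  39  44  40  38  45  42  39  48 159 184 181 170 169 171 169
 166 171 170 166 165 166]
w9 [ 27  28  27  28  28  28  29  28  29  28  29  28  29  27  18 154 187 201
 200 205 205 198 184 168]
```

```bash
python3 -m pendant '[[[0.005,0,0.05],0],[[0.005,0,0.05],0],[[0,0,0],0],[[0,0,0],0]]' 1 8;  python3 -m pendant '[[[0.005,0,0.05],0],[[0,0,0],0],[[0,0,0],0]]' 1 8
python3 - <<'E'
from h import *
g=save("wrist","w10").astype(int);print(g[215:275,272:290].min(2).mean(1).round().astype(int)[:24])
E
```

```text
clock: 20.45
eef_pos: [0.455, 0.2291, 0.0221]
ee_rot: [-0.0, 0.161, 0.987, -0.0]
contact_force: [-1.3, 0.2, 0.4]
width: 0.091
grasp_force: 8.0
clock: 20.82
eef_pos: [0.455, 0.2292, 0.0202]
ee_rot: [0.0, 0.161, 0.987, 0.0]
contact_force: [0.1, 0.3, 0.3]
width: 0.091
grasp_force: 8.0
[ 26  26  26  26  27  26  27  26  27  27  28  27  27  28  26  20 101 166
 200 200 196 204 200 192]
```

```bash
python3 -m pendant '[[[0,0,0.05],0],[[0,0,0],0],[[0,0,0],0]]' 1 8; python3 -m pendant '[[[0,0,0],0],[[0,0,0],0],[[0,0,0],0],[[0,0,0],0],[[0,0,-0.1],0],[[0,0,-0.3],0],[[0,0,-0.6],0],[[0,0,-0.8],0],[[0,0,-0.8],0],[[0,0,-0.8],0],[[0,0,-0.5],0],[[0,0,-0.2],0],[[0,0,0],0],[[0,0,0],0],[[0,0,0],0]]' 1 60
python3 - <<'E'
from h import *
np.set_printoptions(precision=4,suppress=True)
g=save("wrist","w11").astype(int);print(g[215:275,272:290].min(2).mean(1).round().astype(int)[:24])
a=cams.get_image("side");t=cams.get_image("top");P={}
for n in("fin","far_corner","lower_stack","top_tray","window"):
  for c in("side","top"): P[n,c]=mark_of(c,n)[:2]
  if P[n,"side"] and P[n,"top"]: print(n,P[n,"side"][0],*tri(*[ray(c,P[n,c][0]["position"]) for c in("side","top")]))
cv2.imwrite("pics/v11.png",np.hstack([cv2.resize(a[180:320,200:340],(420,420),interpolation=2),cv2.resize(g[180:320,220:340].astype(np.uint8),(360,420),interpolation=2)])[:,:,::-1])
E
```

```text
clock: 21.25
eef_pos: [0.4542, 0.2293, 0.0183]
ee_rot: [-0.001, 0.161, 0.987, -0.0]
contact_force: [-3.7, 2.5, 5.5]
width: 0.091
grasp_force: 8.0
clock: 23.12
eef_pos: [0.4542, 0.2289, 0.1812]
ee_rot: [-0.001, 0.161, 0.987, -0.001]
contact_force: [0.3, 0.2, -1.5]
width: 0.086
grasp_force: 60.0
[ 30  29  30  32  32  31  32  34  33  32  33  33  32  31  31  30  21 144
 190 204 202 199 200 201]
fin {'position': [226.8, 300.4], 'conf': 0.92} [0.4571 0.224  0.1783] 0.004839538947626488
far_corner {'position': [200.0, 254.9], 'conf': 0.94} [0.5188 0.0162 0.0744] 0.2852404433709164
top_tray {'position': [221.3, 274.3], 'conf': 0.78} [0.5453 0.1978 0.142 ] 0.006240532088888594
window {'position': [217.4, 276.6], 'conf': 0.59} [ 0.5574 -0.2027 -0.2865] 0.19502001673525768
```

View pics/v11.png

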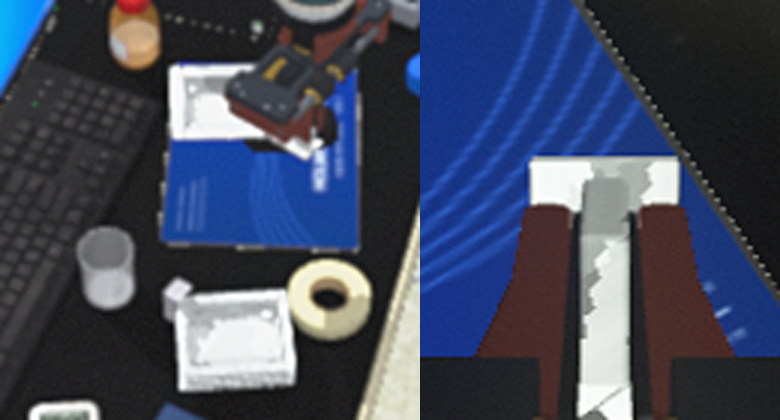

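The force reached 5.5 N when the tray seated flat. It's now lifted and looks level, with the ear edge at row 232 as when seated. Next I'll turn 30° so the fin stays in reach.

```bash
python3 -m pendant '[[[0,0,0],0.5],[[0,0,0],1],[[0,0,0],1],[[0,0,0],1],[[0,0,0],1],[[0,0,0],1],[[0,0,0],0.5],[[0,0,0],0],[[0,0,0],0]]' 1 60
python3 - <<'E'
from h import *
np.set_printoptions(precision=4,suppress=True)
T=pose();print(T,r.sense()["qpos"])
w=np.array([.4395,-.1755]);f=np.append(w+.087*T[:2,0],.160);print(f,np.hypot(*f[:2]),T[:3,:3].T@(f-T[:3,3])/.04)
E
```

```text
clock: 24.9
eef_pos: [0.4549, 0.2292, 0.1822]
ee_rot: [0.0, 0.411, 0.912, 0.0]
contact_force: [1.4, 0.0, -1.3]
width: 0.082
grasp_force: 60.0
[[-0.6626  0.749   0.0001  0.4549]
 [ 0.749   0.6626 -0.      0.2292]
 [-0.      0.     -1.      0.1822]
 [ 0.      0.      0.      1.    ]] [ 0.331   0.2526  1.7318 -0.      1.1572 -0.3932]
[ 0.3819 -0.1103  0.16  ] 0.397477872364301 [-5.1476 -6.9918  0.5546]
```

```bash
python3 -m pendant '[[[-0.25,-0.34,0],0],[[-0.35,-0.48,0],0],[[-0.46,-0.62,0],0],[[-0.46,-0.62,0],0],[[-0.46,-0.62,0],0],[[-0.46,-0.62,0],0],[[-0.46,-0.62,0],0],[[-0.46,-0.62,0],0],[[-0.46,-0.62,0],0],[[-0.46,-0.62,0],0],[[-0.46,-0.62,0],0],[[-0.25,-0.36,0.2],0],[[-0.16,-0.23,0.2],0],[[0,0,0.15],0],[[0,0,0],0],[[0,0,0],0],[[0,0,0],0],[[0,0,0],0]]' 1 60
python3 - <<'E'
from h import *
np.set_printoptions(precision=4,suppress=True)
T=pose();print("tray xy",T[:2,3]-.087*T[:2,0])
g=save("wrist","w12").astype(int);print(g[215:275,272:290].min(2).mean(1).round().astype(int)[:24])
a=cams.get_image("side");t=cams.get_image("top");P={}
for n in("fin","far_corner","top_tray","window","lower_stack","cap"):
  for c in("side","top"): P[n,c]=mark_of(c,n)[:2];print(n,c,[(np.round(d["position"]),round(d["conf"],2)) for d in P[n,c]])
  if P[n,"side"] and P[n,"top"]: print(n,*tri(*[ray(c,P[n,c][0]["position"]) for c in("side","top")]))
cv2.imwrite("pics/v12.png",np.hstack([cv2.resize(a[110:250,270:410],(400,400),interpolation=2),cv2.resize(t[180:320,300:440],(400,400),interpolation=2)])[:,:,::-1])
E
```

```text
clock: 27.15
eef_pos: [0.3819, -0.1101, 0.1604]
ee_rot: [0.0, 0.411, 0.912, -0.0]
contact_force: [0.1, 0.3, -1.5]
width: 0.084
grasp_force: 60.0
tray xy [ 0.4395 -0.1753]
[ 22  22  21  22  22  22  22  23  34  41  47  51  54  60  64  69  70 154
 196 205 200 200 203 206]
fin side [(array([275., 236.]), 0.63), (array([160., 349.]), 0.53)]
fin top []
far_corner side [(array([131., 330.]), 0.52)]
far_corner top [(array([227., 400.]), 0.71)]
far_corner [ 0.4809 -0.2268  0.1794] 0.011160936495434131
top_tray side [(array([149., 337.]), 0.6), (array([279., 260.]), 0.24)]
top_tray top [(array([245., 381.]), 0.69), (array([266., 325.]), 0.26)]
top_tray [ 0.4397 -0.1858  0.1408] 0.007855534908018606
window side [(array([173., 333.]), 0.58)]
window top [(array([176., 416.]), 0.75), (array([246., 374.]), 0.64)]
window [ 0.563  -0.3311 -0.0863] 0.21095775985422097
lower_stack side [(array([298., 280.]), 0.67), (array([279., 308.]), 0.18)]
lower_stack top [(array([233., 183.]), 0.96)]
lower_stack [ 0.4754  0.362  -0.003 ] 0.004879474121147995
cap side [(array([209., 344.]), 0.43)]
cap top [(array([264., 326.]), 0.74)]
cap [ 0.3801 -0.0575 -0.0147] 0.02425853697922624
```

View pics/v12.png

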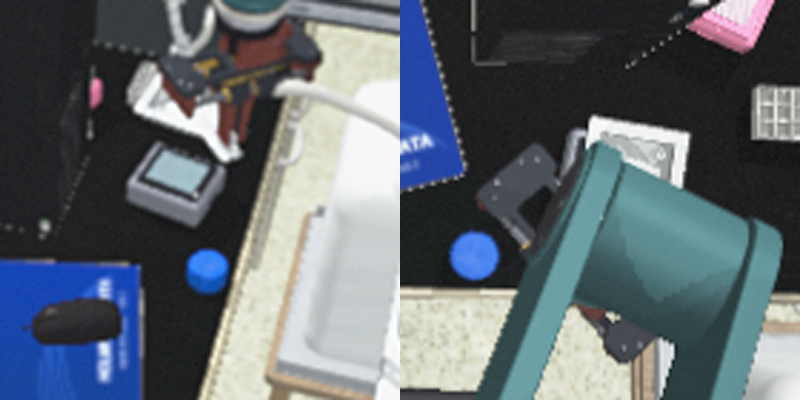

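The views show the tray above the grey reader: tray centre ≈ (0.44, -0.18) at z ≈ 0.14, against the window at (0.44, -0.176). It's level and at rest, and the stack and cap are where they were. I'll hand it in.

```bash
python3 -c "
from workcell import r
print(r.finish_job())"
```

```text
the job is handed in; nothing more can be done
None
```

I handed the job in with the tray peeled off the stack and held level, at rest, about 10 cm above the grey reader's window. The other things appear unmoved in the final pictures, but the hand-in returned no verdict.

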